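# Prise open the green coaster box

## Robot

A 6-joint arm with a two-finger parallel gripper is mounted at the origin on a cart in front of the work surface, level with it; the furniture and walls round the work are solid. World frame = base frame: x ahead of the robot, y to its left, z up, the work surface at z = 0. Lengths are in m, angles in rad, forces in N, time in s.
With the tool pointing down it reaches from about 0.375 to 0.825 m from the base axis. Payload 5.5 kg.
Tool frame: the origin (TCP) lies midway between the tips of the shut fingers; the grasp point (between the pads) lies 19 mm behind it; z points along the fingers, y is the line along which they close (so a half turn about z gives the same grasp; the last joint's range is limited). The gripper opens to 85 mm and grips with 20 to 120 N. Pads are 22 mm wide; open, the fingers measure 114 mm over their backs; the gripper's body (76 mm by 85 mm) begins 54 mm behind the grasp point. The pads swing forward as they close: fully open they stand 13 mm farther back than shut.
Start: joints at [1.173, 0.314, -0.047, 1.21, 0, 1.571], TCP at [0.232, 0.553, 0.205] pointing down, gripper open.
Joint ranges: [-2.67, 2.67], [-0.69, 1.73], [-1.03, 1.25], [-2.08, 2.16], [-1.42, 1.45], [-3.14, 3.14]. Speed limits (rad/s): [2.39, 2.39, 3.01, 3.14, 3.14, 3.14].

## Interface

Orientations are given as a 3x3 rotation matrix whose columns are the frame's x, y, z axes.
In Python, from station import ctrl gives the robot as it stands.
- The arm moves only by the tool step_arm, never from a script. Its argument "plan" is one flat list of numbers, 7 for each row, row after row: the opening, from -1 (shut) to 1 (fully open), then the shift along the tool's x, y, z in m, then the turn, a rotation vector about the tool's x, y, z in degrees. A call has 1 to 5 rows; each row shifts and turns the commanded pose from where the row before left it, along the tool's axes as they then stand; what a row does not reach is not made up. A row lasts 1/10 s, in which the tool goes at most 50 mm and 8.59 degrees, less where a joint would pass 70% of its speed; a pose out of reach is approached as far as the arm can. A call is refused whole if a number of a shift passes 0.05 or a number of a turn 8.59, either way. A call with a gripper value outside its range is refused whole. The fingers move at their own pace and stop on an object; "grip_force" is the grip in N (left out, the last holds). Time passes only in rows, so rows that do not move let the fingers close. It gives the time, the measured TCP pose, the force, the opening and the grip force at its end, in the units of the state.
- ctrl.get_state(): the state, without advancing time (a new reading comes with each control period).
- ctrl.read_camera(name): name is "side" or "top" or "wrist"; returns a dict with "color" (420x560x3 uint8, blue, green, red), "mtx" (3x3 intrinsics, pixels), "cam_to_world" (4x4, takes a point from camera to world coordinates). Camera axes: x right, y up, looking along -z (the intrinsics and any distortion apply to the point x, -y, -z); pixel columns grow to the right and rows downward; lengths in m; the calibration is good to about 2 mm. The wrist camera is an equidistant fisheye: a pixel r from the principal point sees the ray r / f radians off the axis. A picture is of the moment at which its call begins. There is no depth.
- ctrl.finish_job(): hands the job in; it is judged then, once.
The state is a dict: "time_s": time; "q": joint angles; "dq": joint speeds; "tau": joint torques, N m; "tool_pos": TCP position; "eef_rot": TCP orientation; "wrist_force": force on the tool from outside, world axes, zero at the start; "torque": the same for the moment, N m; "finger_gap": finger opening in m; "grasp_force": force on a finger pad.
Only numpy, scipy, OpenCV 4.12 (cv2) and the standard library are available. Lean on these libraries where they do the work, as an engineer would, in place of code of your own. Each camera call takes 0.05 s, during which the arm holds its last target. There are 200 camera calls.

## Task

The lid of the green gift box fits too tightly for fingers. Take the pry knife, slip its blade under the front edge of the lid through the notch in the box's front wall, and lever the lid up until it stands open at least a third of the way to upright; touch this box with the knife only and leave the red box alone. Then lay the knife back on the free table top, lowering it right onto the table before letting go.

Things in the scene. Friction and masses are not known exactly. Their poses are not given: they have to be found in the camera images.
- pry_knife: Loose pry knife, ~0.12 kg, flat on the table: brown wooden handle 18 wide (y), 24 high, brass ferrule, flat dark steel blade 26 wide, 3 thick, round end. Origin: on the underside, below the place to grip and near its balance; x towards the blade's tip, z up. Handle x = -60 to +35 mm, ferrule to +41, then blade to its tip at +105. Undersides of blade and handle are level (blade z = 0 to 3 mm).
- green_box: Box to open, dark green, fixed: 105 deep (x), 92 wide (y). Origin: centre of underside, front to its -x. Flat lid, 6 thick, underside at z = 40 mm; hinge along y at the far edge, x = +52.5, z = 40; the lid overhangs the front wall (7 thick, outer face x = -52.5) to x = -60.5. Notch in the middle of that wall: 52 wide, open from z = 22 up to the lid. Coasters inside reach up to z = 22.
- green_lid (a joint): Opening angle of the green box's lid in rad: 0 closed, grows as the front edge rises, up to 1.6. The hinge is stiff (0.09 N m of friction; about 1.5 N lifts the front), so the lid stays at the angle where it is left.
- red_box: A box of the same shape in dark red, fixed to the table, to be left alone. Origin and axes as those of the green box.
There are look-alikes about, which are no part of the job. Leave any purple look-alike of the pry_knife alone.

How it is judged:
On the way, in this order (a step that is already met when the one before it is completed fails the run):
1. the knife is lifted off the table (height (world z) of pry_knife above 0.02 m), for 0.1 s.
2. the knife, in the fingers, raises the lid of the green box (value of joint green_lid above 0.25 rad and contact force between pry_knife and green_box above 0.2 N and contact force between the fingers and pry_knife above 0.5 N), for 0.1 s.
3. the knife is lowered onto the table in the fingers (height (world z) of pry_knife below 0.015 m and contact force between the fingers and pry_knife above 0.5 N and contact force between pry_knife and green_box below 0.1 N).
At the end, for the whole second after the job is handed in: The green lid stands open by more than 0.45 rad (26 degrees), and the knife lies released and at rest on the table (origin below 20 mm), clear of the green box (value of joint green_lid above 0.45 rad and height (world z) of pry_knife below 0.02 m and linear speed of pry_knife below 0.02 m/s and contact force between pry_knife and green_box below 0.1 N); the robot touches nothing.
It fails at once if the fingers or arm touch the green box (more than 2 N) (contact force between any of the fingers, the arm and green_box above 2 N).
It fails at once if the red box is touched by the robot or the knife (more than 2 N) (contact force between any of the fingers, the arm, pry_knife and red_box above 2 N).
It also fails if it takes over 56 s, if anything falls off the work surface, if the arm or the gripper's body presses on something with over 40 N, if the wrist force passes 120 N, or if a joint passes its speed limit or range.

## Working session

There is one attempt and no reset: what is moved stays moved. The work goes in short steps, Python scripts to look and compute and a tool call to move; the robot and the scene stay as the last step left them, time stands still between calls to the robot, and variables do not carry over. Pictures are saved under pics/ and viewed, at most 10 in all, crops included, and the job is handed in when it is done.

Besides the shell and the picture viewer there is one more tool, called after "Request:" as name(argument=value, ...) on one line, values as JSON. step_arm: Moves the arm, as the interface text tells. Its arguments: {"type":"object","properties":{"plan":{"type":"array","items":{"type":"number"}},"grip_force":{"type":"number"}},"required":["plan"]}

```bash
ls; mkdir -p pics; python3 - <<'E'
from station import ctrl
import cv2,numpy as np
for n in("top","side"):
    c=ctrl.read_camera(n); cv2.imwrite(f"pics/{n}0.png",c["color"]); np.savez(f"pics/{n}0.npz",**c)
    print(n,c["mtx"].round(1).tolist(),c["cam_to_world"].round(3).tolist(),[k for k in c])
s=ctrl.get_state();print(s)
E
```

```text
pics
top [[484.3, 0.0, 285.9], [0.0, 484.3, 212.3], [0.0, 0.0, 1.0]] [[0.015, 0.999, -0.044, 0.533], [-1.0, 0.015, 0.009, 0.213], [0.009, 0.044, 0.999, 1.273], [0.0, 0.0, 0.0, 1.0]] ['color', 'mtx', 'cam_to_world']
side [[480.1, 0.0, 279.4], [0.0, 480.1, 203.7], [0.0, 0.0, 1.0]] [[-0.853, -0.232, 0.467, 1.004], [0.521, -0.392, 0.758, 0.881], [0.007, 0.89, 0.455, 0.486], [0.0, 0.0, 0.0, 1.0]] ['color', 'mtx', 'cam_to_world']
{'time_s': 0.1, 'q': array([ 1.17299279e+00,  3.14155589e-01, -4.79559411e-02,  1.21020793e+00,
        1.05572900e-05,  1.57076869e+00]), 'dq': array([-8.74333919e-04, -7.19180400e-04,  4.98498841e-04,  7.59102815e-04,
       -1.47548457e-03,  3.12322349e-05]), 'tau': array([-6.36131554e-04, -5.40767813e+01,  3.40540802e+01,  1.12206006e-02,
        3.16301839e-05,  4.56676787e-06]), 'tool_pos': array([0.23221941, 0.55264133, 0.20443079]), 'eef_rot': array([[-9.21924813e-01,  3.87368402e-01, -5.99786485e-04],
       [ 3.87368866e-01,  9.21923750e-01, -1.40010912e-03],
       [ 1.05993741e-05, -1.52313395e-03, -9.99998840e-01]]), 'wrist_force': array([-0.22720983,  0.09415225, -0.55669752]), 'torque': array([-0.02365173,  0.01800449,  0.08754303]), 'grasp_force': 0.0, 'finger_gap': 0.08522190516553553}
```

View pics/top0.png

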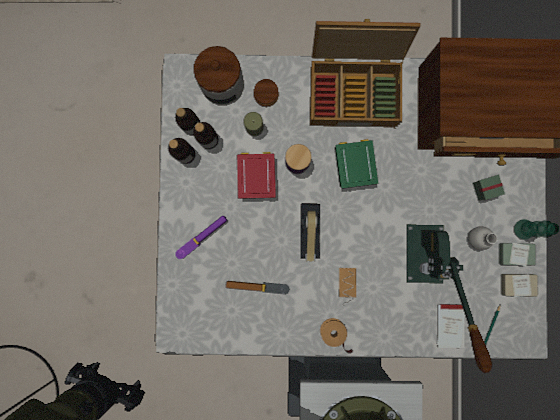

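View pics/side0.png

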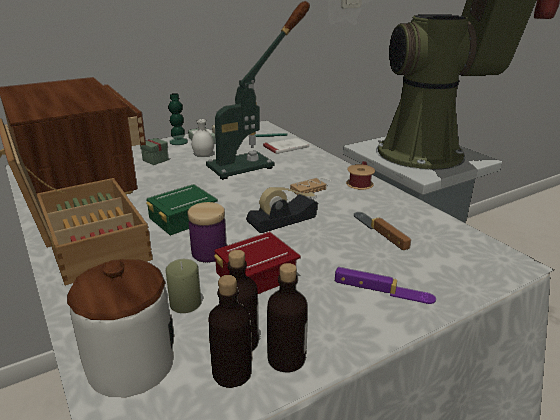

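The top view shows two candidate knives. One is brown-handled with a steel blade at about (257,287). The other is the purple look-alike at (201,237). The brown one fits the description. The dark green box at (357,164) is the target, the red one is at (257,176), and the small green one with a ribbon at (489,188) is a decoy. I'll confirm with one enlarged crop.

```bash
python3 - <<'E'
import cv2,numpy as np
t=cv2.imread("pics/top0.png");s=cv2.imread("pics/side0.png")
a=cv2.resize(t[130:200,320:395],None,fx=5,fy=5,interpolation=2)
b=cv2.resize(t[270:305,215:300],None,fx=4.7,fy=4.7,interpolation=2)
c=cv2.resize(s[175:240,140:225],None,fx=4.7,fy=4.7,interpolation=2)
o=np.zeros((560,800,3),np.uint8)
for im,x,y in((a,0,0),(b,380,0),(c,380,180)): 
    h,w=im.shape[:2];o[y:y+h,x:x+w]=im[:, :800-x]
cv2.imwrite("pics/crop1.png",o)
E
```

```text
(no output)
```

View pics/crop1.png

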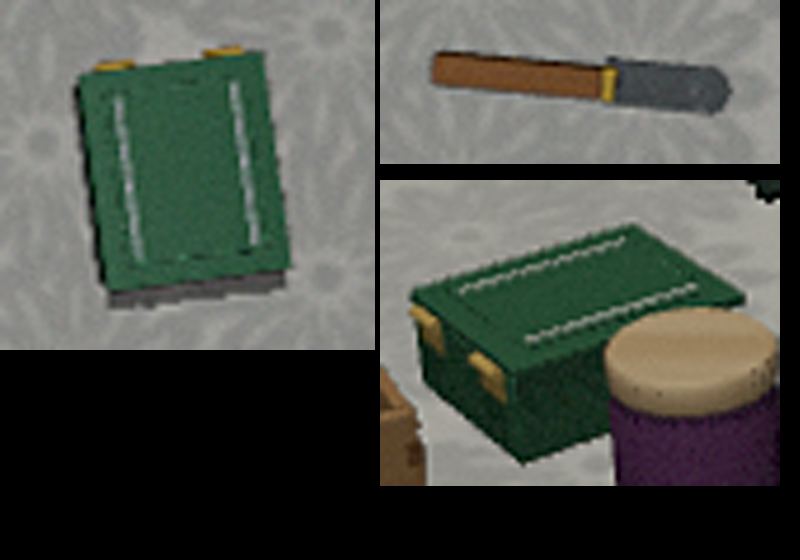

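The crop confirms it. The knife has a brown handle, brass ferrule and steel blade, pointing right, which is world -y. The box's gold hinges are on the far side, so its front with the notch faces the robot. Next I measure both poses.

```bash
cat >h.py <<'E'
import cv2,numpy as np
def proj(c,uv,z):
    K,T=c["mtx"],c["cam_to_world"]; uv=np.atleast_2d(uv).astype(float)
    d=np.c_[(uv[:,0]-K[0,2])/K[0,0],-(uv[:,1]-K[1,2])/K[1,1],-np.ones(len(uv))]@T[:3,:3].T
    return T[:3,3]+d*((z-T[2,3])/d[:,2])[:,None]
def pix(c,P):
    K,T=c["mtx"],c["cam_to_world"]; p=(np.atleast_2d(P)-T[:3,3])@T[:3,:3]
    return np.c_[K[0,0]*p[:,0]/-p[:,2]+K[0,2],K[1,1]*-p[:,1]/-p[:,2]+K[1,2]]
E
python3 - <<'E'
from h import *
c=dict(np.load("pics/top0.npz"));hsv=cv2.cvtColor(c["color"],cv2.COLOR_BGR2HSV)
H,S,V=[hsv[...,i].astype(int) for i in range(3)]
def reg(m,x0,x1,y0,y1):
    k=np.zeros(m.shape,bool);k[y0:y1,x0:x1]=m[y0:y1,x0:x1]
    y,x=np.nonzero(k);return np.c_[x,y]
# lid
def rect(p,z):
    w=proj(c,p,z)[:,:2]; (ce,sz,an)=cv2.minAreaRect((w*1000).astype(np.float32));return np.round(ce,1),np.round(sz,1),an,w.mean(0).round(4),np.round(cv2.boxPoints((ce,sz,an)),1).tolist()
g=reg((H>55)&(H<95)&(S>90)&(V>60),325,390,130,200);print("lid",len(g),rect(g,.046))
r=reg(((H<8)|(H>172))&(S>120)&(V>60),228,285,145,205);print("red",rect(r,.046))
b=reg((H>5)&(H<20)&(S>90),215,268,270,305);print("handle",len(b),rect(b,.024))
y=reg((H>=18)&(H<32)&(S>120),255,275,275,300);print("ferr",proj(c,y,.02).mean(0))
s=reg((V<130)&(S>15)&(H>80)&(H<125),266,300,275,300);print("blade",len(s),rect(s,.003))
# side check handle
c2=dict(np.load("pics/side0.npz"));
P=proj(c2,[[375,237]],.024);print(P)
w=proj(c,b,.024)[:,:2];u=np.linalg.svd(w-w.mean(0))[2][0];print("hdir",u,np.degrees(np.arctan2(u[1],u[0])))
E
```

```text
lid 1442 (array([713.4,  24.6]), array([111.3,  94.3]), 8.409103393554688, array([0.7133, 0.0247]), [[651.5, 63.099998474121094], [665.2999877929688, -30.200000762939453], [775.4000244140625, -13.899999618530273], [761.5999755859375, 79.4000015258789]])
red (array([679.7, 281.3]), array([109.9,  94.2]), 0.9282580018043518, array([0.6795, 0.2801]), [[624.0, 327.5], [625.5, 233.3000030517578], [735.4000244140625, 235.10000610351562], [733.7999877929688, 329.29998779296875]])
handle 245 (array([398.7, 307.9]), array([90.8, 17.7]), 85.1036605834961, array([0.3987, 0.3078]), [[386.0, 263.3999938964844], [403.70001220703125, 261.8999938964844], [411.3999938964844, 352.29998779296875], [393.79998779296875, 353.79998779296875]])
ferr [0.39455308 0.25787325 0.02      ]
blade 171 (array([391.6, 222.7]), array([59.3, 23.8]), 84.478759765625, array([0.3915, 0.223 ]), [[376.8999938964844, 194.39999389648438], [400.5, 192.10000610351562], [406.20001220703125, 251.10000610351562], [382.6000061035156, 253.39999389648438]])
[[0.44658181 0.31758862 0.024     ]]
hdir [-0.08495129 -0.99638511] -94.8732238037767
```

Request:
step_arm(plan=[1,0,0,0,0,0,8,1,0,0,0,0,0,8,1,0,0,0,0,0,8,1,0,0,0,0,0,8,1,0,0,0,0,0,8], grip_force=100)

```text
time_s: 0.6
tool_pos: [0.2323, 0.5528, 0.2047]
eef_rot: [[-0.452, 0.892, -0.0], [0.892, 0.452, -0.001], [-0.001, -0.001, -1.0]]
wrist_force: [0.3, -0.1, 0.8]
finger_gap: 0.0854
grasp_force: 0.0
```

Request:
step_arm(plan=[1,0,0,0,0,0,8,1,0,0,0,0,0,8,1,0,0,0,0,0,8,1,0,0,0,0,0,8,1,0,0,0,0,0,0.3])

```text
time_s: 1.1
tool_pos: [0.2323, 0.5528, 0.2047]
eef_rot: [[0.089, 0.996, -0.0], [0.996, -0.089, -0.001], [-0.001, -0.0, -1.0]]
wrist_force: [-0.8, 0.9, 0.2]
finger_gap: 0.0856
grasp_force: 0.0
```

```bash
cat >d.py <<'E'
# shift/turn in tool axes to a target: x y z  angle of tool x (deg, tool down)
import sys,numpy as np
from scipy.spatial.transform import Rotation as R
from station import ctrl
s=ctrl.get_state();t=np.array([float(a) for a in sys.argv[1:4]]);A=s["eef_rot"];a=np.radians(float(sys.argv[4]))
B=np.array([[np.cos(a),np.sin(a),0],[np.sin(a),-np.cos(a),0],[0,0,-1]])
print("t",s["time_s"],"pos",s["tool_pos"].round(4),"xang",np.degrees(np.arctan2(A[1,0],A[0,0])).round(2),"q",s["q"].round(2),"gap",s["finger_gap"],"F",s["wrist_force"].round(1))
print("shift",(A.T@(t-s["tool_pos"])).round(4),"turn",R.from_matrix(A.T@B).as_rotvec(degrees=True).round(2))
E
python3 d.py 0.3976 0.2955 0.08 84.9
```

```text
t 1.1 pos [0.2323 0.5528 0.2047] xang 84.88 q [ 1.17  0.31 -0.05  1.21 -0.    2.83] gap 0.08564816864383461 F [-0.8  0.9  0.2]
shift [-0.2414  0.1877  0.1249] turn [-0.02  0.05 -0.02]
```

Request:
step_arm(plan=[1,-0.03,0.0235,0.01,0,0,0,1,-0.03,0.0235,0.01,0,0,0,1,-0.03,0.0235,0.01,0,0,0,1,-0.03,0.0235,0.01,0,0,0,1,-0.03,0.0235,0.01,0,0,0])

```text
time_s: 1.6
tool_pos: [0.3366, 0.3919, 0.1547]
eef_rot: [[0.085, 0.996, -0.0], [0.996, -0.085, -0.0], [-0.0, 0.0, -1.0]]
wrist_force: [1.2, -0.0, 0.1]
finger_gap: 0.0853
grasp_force: 0.0
```

Request:
step_arm(plan=[1,-0.03,0.0235,0.02,0,0,0,1,-0.03,0.0235,0.02,0,0,0,1,-0.0314,0.0235,0.02,0,0,0,0.2,0,0,0,0,0,0,0.2,0,0,0,0,0,0])

```text
time_s: 2.1
tool_pos: [0.3981, 0.2952, 0.0948]
eef_rot: [[0.089, 0.996, -0.001], [0.996, -0.089, -0.0], [-0.0, -0.001, -1.0]]
wrist_force: [-0.6, 0.6, 0.6]
finger_gap: 0.0591
grasp_force: 0.0
```

```bash
python3 d.py 0.3976 0.2955 0.004 84.9; python3 -c "
from station import ctrl;import cv2
from h import *
c=ctrl.read_camera('wrist');cv2.imwrite('pics/w1.png',c['color'])
K=c['mtx'];T=c['cam_to_world'];print(K.round(1).tolist())
k=np.array([-.0889,-.996,0]);o=np.array([.3976,.2955,0])
for x,z in((-60,.024),(0,.024),(35,.024),(105,.003)):
    p=(o+k*x/1000+[0,0,z]-T[:3,3])@T[:3,:3];v=np.array([p[0],-p[1],-p[2]]);r=np.hypot(v[0],v[1]);th=np.arctan2(r,v[2]);print(x,K[0,2]+K[0,0]*th*v[0]/r,K[1,2]+K[1,1]*th*v[1]/r)
"
```

```text
t 2.1 pos [0.3981 0.2952 0.0948] xang 84.92 q [ 0.64  0.2  -0.46  0.91  0.    2.3 ] gap 0.05910043314013864 F [-0.6  0.6  0.6]
shift [ 0.0003 -0.0004  0.0908] turn [-0.07  0.03  0.02]
[[325.2, 0.0, 279.3], [0.0, 325.2, 209.9], [0.0, 0.0, 1.0]]
-60 278.51490181089315 134.03176669064237
0 278.4565188091946 212.25933248843222
35 278.43815648324653 253.51631287698135
105 278.5064083462367 310.04462745588495
```

View pics/w1.png

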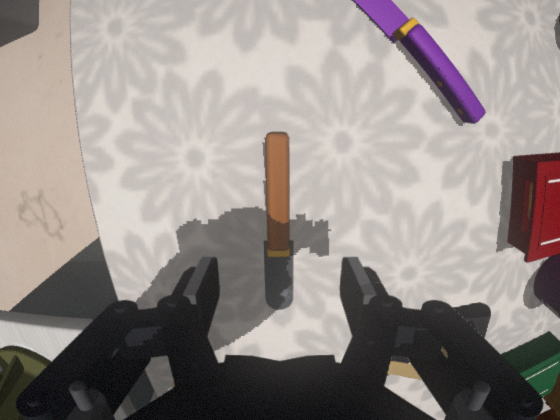

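The wrist view shows the knife centred between the fingers. The handle end is at (277,132), the ferrule at (279,252) and the tip at (279,307), all within 3 px of the prediction. I'll descend and grip.

Request:
step_arm(plan=[0.2,0,0,0.03,0,0,0,0.2,0,0,0.03,0,0,0,0.2,0,0,0.02,0,0,0,0.2,0,0,0.011,0,0,0,0.2,0,0,0,0,0,0])

```text
time_s: 2.65
tool_pos: [0.3972, 0.2966, 0.0035]
eef_rot: [[0.086, 0.996, -0.001], [0.996, -0.086, -0.001], [-0.001, -0.001, -1.0]]
wrist_force: [-0.2, 0.7, 0.1]
finger_gap: 0.0513
grasp_force: 0.0
```

Request:
step_arm(plan=[-1,0,0,0,0,0,0,-1,0,0,0,0,0,0,-1,0,0,0,0,0,0,-1,0,0,0,0,0,0,-1,0,0,0,0,0,0])

```text
time_s: 3.15
tool_pos: [0.3985, 0.2961, 0.0046]
eef_rot: [[0.089, 0.996, 0.001], [0.996, -0.089, 0.0], [0.0, 0.001, -1.0]]
wrist_force: [-0.3, -0.2, -0.2]
finger_gap: -0.0003
grasp_force: 0.0
```

Request:
step_arm(plan=[-1,0,0,0,0,0,0,-1,0,0,0,0,0,0,-1,0,0,-0.03,0,0,0,-1,0,0,-0.04,0,0,0,-1,0,0,-0.04,0,0,0])

```text
time_s: 3.65
tool_pos: [0.3976, 0.2955, 0.115]
eef_rot: [[0.089, 0.996, -0.001], [0.996, -0.089, -0.001], [-0.001, -0.001, -1.0]]
wrist_force: [0.9, 0.5, -0.6]
finger_gap: -0.0002
grasp_force: 0.0
```

The fingers shut on nothing, so I'll look again.

```bash
python3 -c "
from station import ctrl;import cv2
from h import *
c=ctrl.read_camera('wrist');t=ctrl.read_camera('side')
s=t['color'][160:320,320:520]
cv2.imwrite('pics/w2.png',np.hstack([c['color'][60:400,120:460],cv2.resize(s,(425,340))]))
"
```

```text
(no output)
```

View pics/w2.png

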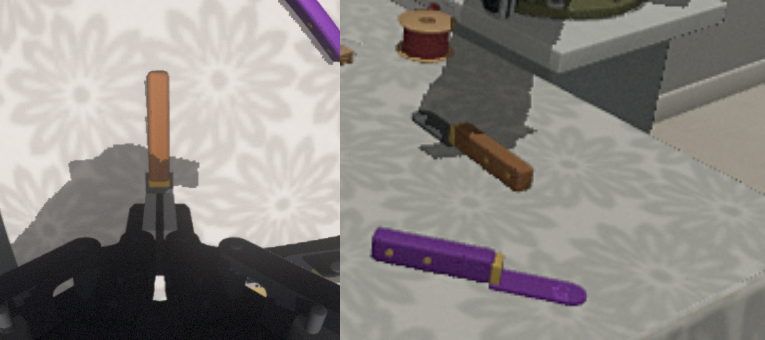

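```bash
python3 d.py 0.3976 0.2955 0.004 84.9; python3 -c "
from station import ctrl;import cv2
from h import *
c=ctrl.read_camera('wrist');t=ctrl.read_camera('side')
K=c['mtx'];T=c['cam_to_world'];print(T.round(3).tolist())
def wp(P):
    p=(P-T[:3,3])@T[:3,:3];v=np.array([p[0],-p[1],-p[2]]);r=np.hypot(v[0],v[1]);th=np.arctan2(r,v[2]);return K[0,2]+K[0,0]*th*v[0]/r,K[1,2]+K[1,1]*th*v[1]/r
k=np.array([-.0889,-.996,0]);o=np.array([.3976,.2955,0])
for x,z in((-60,.024),(0,.024),(38,.02),(105,.003)):
    P=o+k*x/1000+[0,0,z];print(x,wp(P),pix(t,P))
s=ctrl.get_state();P=s['tool_pos'];print('tcp',wp(P),pix(t,P))
cv2.imwrite('pics/w3.png',cv2.resize(t['color'][60:280,280:520],None,fx=2.5,fy=2.5))
"
```

```text
t 3.75 pos [0.4016 0.2984 0.1195] xang 84.9 q [ 0.64  0.17 -0.43  0.96 -0.    2.3 ] gap 8.515296767778405e-05 F [0.2 0.6 0.4]
shift [-0.004  -0.0045  0.1154] turn [ 0.38 -0.34  0.  ]
[[0.996, 0.086, 0.019, 0.407], [-0.088, 0.954, 0.286, 0.373], [0.007, -0.286, 0.958, 0.289], [0.0, 0.0, 0.0, 1.0]]
-60 (np.float64(273.75238438474656), np.float64(137.1240627173014)) [[406.58844909 239.81238264]]
0 (np.float64(273.93323123671996), np.float64(208.19671185269718)) [[386.47754256 225.34713049]]
38 (np.float64(274.1519505373534), np.float64(247.54685590057272)) [[374.57549804 218.66480326]]
105 (np.float64(274.62951318052677), np.float64(300.33178424386153)) [[355.03773008 212.01039211]]
tcp (np.float64(274.8762702827951), np.float64(250.25181401401147)) [[391.59523933 183.21538751]]
```

View pics/w3.png

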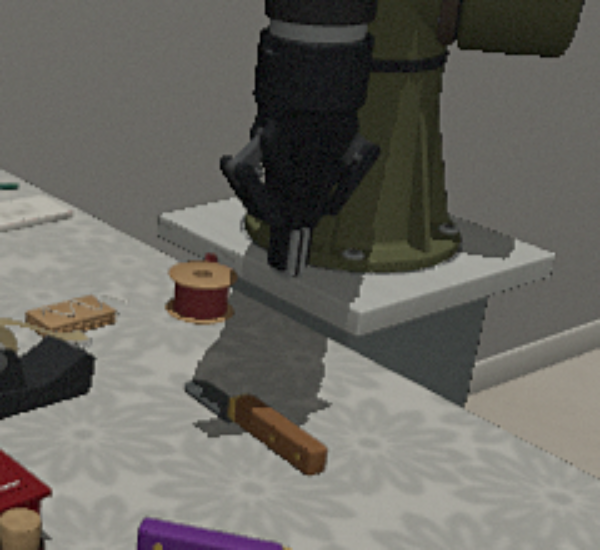

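```bash
python3 -c "
from station import ctrl;import cv2
from h import *
for i in range(4):
    t=ctrl.read_camera('side');s=ctrl.get_state();T=ctrl.read_camera('wrist')['cam_to_world'];print(s['time_s'],s['tool_pos'].round(4),s['q'].round(4),s['dq'].round(3),pix(t,s['tool_pos']).round(1),T[:3,3].round(4))
t0=np.load('pics/side0.npz')['color']
print('side motion since w3',0)
d=cv2.absdiff(t['color'],t0).max(2)>40
d[:, :340]=0
for r in range(140,200,3): 
    x=np.nonzero(d[r,340:440])[0]+340; print(r,x.min() if len(x) else None,x.max() if len(x) else None,len(x), int(t['color'][r,396].mean()))
"
```

```text
3.9 [0.3981 0.2959 0.1139] [ 0.6391  0.1783 -0.4382  0.9543 -0.      2.2989] [ 0.     0.019 -0.026 -0.003  0.001 -0.001] [[391.6 183.6]] [0.405  0.3709 0.283 ]
4.0 [0.3973 0.2953 0.1128] [ 0.6392  0.1796 -0.4393  0.9543  0.      2.2989] [-0.     0.004 -0.001  0.001  0.     0.001] [[391.7 183.9]] [0.4045 0.3706 0.2818]
4.1 [0.3974 0.2953 0.1129] [ 0.6391  0.1798 -0.439   0.9545 -0.      2.2989] [-0.     0.     0.005  0.    -0.     0.001] [[391.7 183.9]] [0.4045 0.3706 0.2817]
4.2 [0.3976 0.2955 0.1132] [ 0.6392  0.1796 -0.4385  0.9547  0.      2.2989] [ 0.001 -0.004  0.007  0.     0.002 -0.   ] [[391.7 183.8]] [0.4047 0.3708 0.2821]
side motion since w3 0
140 375 417 18 15
143 377 414 9 22
146 380 413 11 29
149 384 407 7 18
152 384 399 15 19
155 388 404 10 45
158 379 437 32 68
161 378 439 41 72
164 381 432 19 73
167 387 411 25 77
170 372 439 43 86
173 372 439 29 78
176 373 439 21 79
179 371 421 20 82
182 372 419 17 51
185 372 392 21 54
188 370 397 28 73
191 369 403 35 77
194 368 409 42 78
197 366 410 45 76
```

```bash
python3 -c "
from station import ctrl;import cv2
from h import *
t=ctrl.read_camera('side');w=ctrl.read_camera('wrist');s=ctrl.get_state()
a=cv2.resize(t['color'][140:200,350:430],(520,390),interpolation=2)
b=cv2.resize(w['color'][210:330,240:320],(260,390),interpolation=2)
o=np.hstack([a,b]);o=np.clip(o*1.8,0,255).astype(np.uint8)
p=pix(t,s['tool_pos'])[0];cv2.circle(o,(int((p[0]-350)*6.5),int((p[1]-140)*6.5)),3,(0,0,255),-1)
cv2.imwrite('pics/w4.png',o)
"
```

```text
(no output)
```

View pics/w4.png

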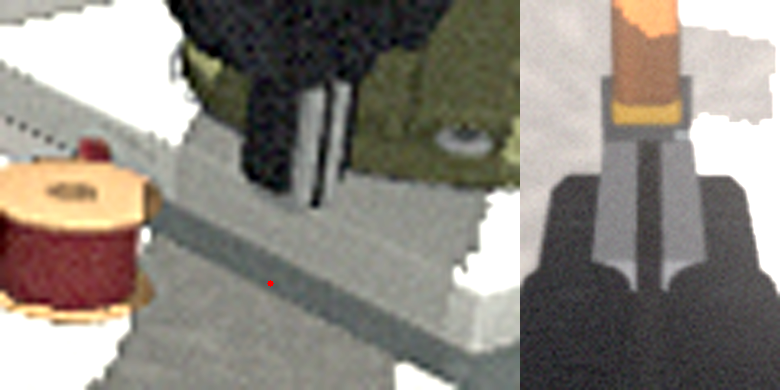

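The side view puts the shut fingertips at px (398,171), but the reported TCP projects to (391.6,184). The real tips therefore seem to sit about 25–30 mm higher than reported, which would explain closing above the 24 mm handle. I'll check by gently probing the bare table beside the knife with the fingers shut.

Request:
step_arm(plan=[-1,0,0.03,0,0,0,0,-1,0,0.03,0,0,0,0,-1,0,0,0.04,0,0,0,-1,0,0,0.04,0,0,0,-1,0,0,0.015,0,0,0])

```text
time_s: 4.85
tool_pos: [0.4558, 0.289, 0.0155]
eef_rot: [[0.089, 0.996, -0.004], [0.996, -0.089, -0.003], [-0.003, -0.004, -1.0]]
wrist_force: [0.4, -0.3, 0.7]
finger_gap: 0.0002
grasp_force: 0.0
```

Request:
step_arm(plan=[-1,0,0,0.005,0,0,0,-1,0,0,0.005,0,0,0,-1,0,0,0.003,0,0,0,-1,0,0,0.0,0,0,0,-1,0,0,0,0,0,0])

```text
time_s: 5.35
tool_pos: [0.4586, 0.2912, 0.0071]
eef_rot: [[0.089, 0.996, 0.001], [0.996, -0.089, 0.001], [0.001, 0.001, -1.0]]
wrist_force: [0.0, -0.1, -1.0]
finger_gap: -0.0002
grasp_force: 0.0
```

Request:
step_arm(plan=[-1,0,0,0.004,0,0,0,-1,0,0,0,0,0,0,-1,0,0,0.004,0,0,0,-1,0,0,0,0,0,0])

```text
time_s: 5.75
tool_pos: [0.4577, 0.2905, -0.0023]
eef_rot: [[0.089, 0.996, -0.001], [0.996, -0.089, -0.0], [-0.0, -0.001, -1.0]]
wrist_force: [-0.2, -0.5, -0.2]
finger_gap: -0.0002
grasp_force: 0.0
```

```bash
python3 d.py 0.3976 0.2955 0.004 84.9;python3 -c "
from station import ctrl;import cv2
from h import *
t=ctrl.read_camera('side');s=ctrl.get_state();p=pix(t,s['tool_pos'])[0];print(p)
x,y=p.astype(int)
a=t['color'][y-50:y+20,x-45:x+45];o=cv2.resize(a,None,fx=6,fy=6,interpolation=2);o=np.clip(o*1.6,0,255).astype(np.uint8)
cv2.circle(o,(int((p[0]-x+45)*6),int((p[1]-y+50)*6)),3,(0,0,255),-1);cv2.imwrite('pics/w5.png',o)
"
```

```text
t 5.75 pos [ 0.4577  0.2905 -0.0023] xang 84.91 q [ 0.57  0.38 -0.47  0.72  0.    2.23] gap -0.00017223595441688764 F [-0.2 -0.5 -0.2]
shift [-0.0003 -0.0603 -0.0062] turn [-0.03  0.03  0.01]
[359.82323864 243.94363267]
```

View pics/w5.png

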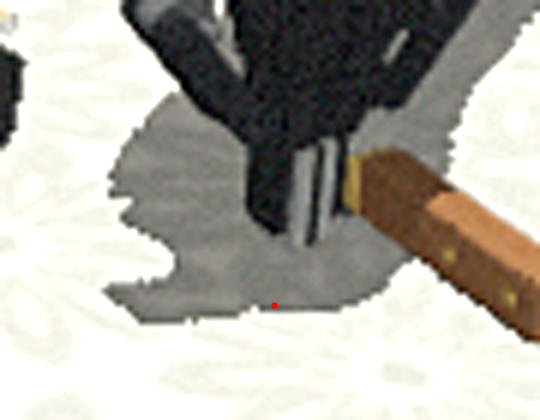

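The view shows the tips at crop (308,245), hovering over their shadow, while the reported TCP is at (274,305), below table level with no contact. The tool offset is real: roughly 18 mm along tool x and 27 mm short in z. I'll keep probing down to get the exact z.

Request:
step_arm(plan=[-1,0,0,0.005,0,0,0,-1,0,0,0.005,0,0,0,-1,0,0,0,0,0,0,-1,0,0,0,0,0,0])

```text
time_s: 6.2
tool_pos: [0.4578, 0.2905, -0.0121]
eef_rot: [[0.089, 0.996, -0.001], [0.996, -0.089, -0.0], [-0.0, -0.001, -1.0]]
wrist_force: [0.1, 0.1, -0.3]
finger_gap: -0.0
grasp_force: 0.0
```

Request:
step_arm(plan=[-1,0,0,0.003,0,0,0,-1,0,0,0,0,0,0,-1,0,0,0,0,0,0])

```text
time_s: 6.5
tool_pos: [0.458, 0.2906, -0.0148]
eef_rot: [[0.089, 0.996, -0.0], [0.996, -0.089, -0.0], [-0.0, -0.0, -1.0]]
wrist_force: [-0.0, -0.1, -0.1]
finger_gap: -0.0
grasp_force: 0.0
```

Request:
step_arm(plan=[-1,0,0,0.003,0,0,0,-1,0,0,0,0,0,0,-1,0,0,0,0,0,0])

```text
time_s: 6.8
tool_pos: [0.4579, 0.2906, -0.0179]
eef_rot: [[0.089, 0.996, -0.0], [0.996, -0.089, -0.0], [-0.0, -0.0, -1.0]]
wrist_force: [-0.4, 0.5, -0.4]
finger_gap: -0.0002
grasp_force: 0.0
```

Request:
step_arm(plan=[-1,0,0,0.003,0,0,0,-1,0,0,0,0,0,0,-1,0,0,0,0,0,0])

```text
time_s: 7.1
tool_pos: [0.4579, 0.2906, -0.0209]
eef_rot: [[0.089, 0.996, -0.0], [0.996, -0.089, -0.0], [-0.0, -0.0, -1.0]]
wrist_force: [0.8, 0.0, 0.1]
finger_gap: -0.0004
grasp_force: 0.0
```

Request:
step_arm(plan=[-1,0,0,0.002,0,0,0,-1,0,0,0,0,0,0,-1,0,0,0,0,0,0])

```text
time_s: 7.4
tool_pos: [0.458, 0.2906, -0.0229]
eef_rot: [[0.089, 0.996, -0.0], [0.996, -0.089, -0.0], [-0.0, -0.0, -1.0]]
wrist_force: [0.2, -0.3, -0.9]
finger_gap: 0.0
grasp_force: 0.0
```

Request:
step_arm(plan=[-1,0,0,0.002,0,0,0,-1,0,0,0,0,0,0,-1,0,0,0,0,0,0])

```text
time_s: 7.7
tool_pos: [0.4579, 0.2907, -0.0249]
eef_rot: [[0.089, 0.996, -0.0], [0.996, -0.089, -0.0], [-0.0, -0.0, -1.0]]
wrist_force: [0.3, -0.9, -0.3]
finger_gap: -0.0
grasp_force: 0.0
```

Request:
step_arm(plan=[-1,0,0,0.002,0,0,0,-1,0,0,0,0,0,0,-1,0,0,0,0,0,0])

```text
time_s: 8.0
tool_pos: [0.4583, 0.2908, -0.026]
eef_rot: [[0.089, 0.996, 0.001], [0.996, -0.089, 0.0], [0.0, 0.001, -1.0]]
wrist_force: [-2.5, -1.3, 7.0]
finger_gap: 0.0
grasp_force: 3.9
```

Request:
step_arm(plan=[-1,0,0,0.002,0,0,0,-1,0,0,0,0,0,0,-1,0,0,0,0,0,0])

```text
time_s: 8.3
tool_pos: [0.4584, 0.2908, -0.0261]
eef_rot: [[0.089, 0.996, 0.001], [0.996, -0.089, 0.001], [0.001, 0.001, -1.0]]
wrist_force: [-8.0, -5.1, 27.9]
finger_gap: 0.0
grasp_force: 13.9
```

Request:
step_arm(plan=[-1,0,0,0.002,0,0,0,-1,0,0,0,0,0,0,-1,0,0,0,0,0,0])

```text
time_s: 8.6
tool_pos: [0.4585, 0.2909, -0.0263]
eef_rot: [[0.089, 0.996, 0.002], [0.996, -0.089, 0.001], [0.001, 0.002, -1.0]]
wrist_force: [-13.5, -8.9, 48.0]
finger_gap: -0.0001
grasp_force: 23.9
```

Contact begins at reported z = -0.026, so the tips are 26 mm above the reported TCP and about +16 mm along tool x. I'll correct for that and grasp again.

Request:
step_arm(plan=[0.2,0,0,-0.04,0,0,0,0.2,0,0,-0.04,0,0,0,0.2,-0.0086,-0.03,-0.02,0,0,0,0.2,-0.0085,-0.0307,0,0,0,0,0.2,0,0,0,0,0,0])

```text
time_s: 9.1
tool_pos: [0.3926, 0.2778, 0.0695]
eef_rot: [[0.088, 0.996, -0.002], [0.996, -0.088, -0.001], [-0.001, -0.002, -1.0]]
wrist_force: [-0.3, 0.5, -0.1]
finger_gap: 0.051
grasp_force: 0.0
```

Request:
step_arm(plan=[0.2,0,0,0,0,0,0,0.2,0,0,0.04,0,0,0,0.2,0,0,0.03,0,0,0,0.2,0,0,0.02,0,0,0,0.2,0,0,0,0,0,0])

```text
time_s: 9.6
tool_pos: [0.3947, 0.2777, -0.0237]
eef_rot: [[0.089, 0.996, -0.004], [0.996, -0.089, -0.003], [-0.003, -0.004, -1.0]]
wrist_force: [-1.2, 0.3, -0.4]
finger_gap: 0.0515
grasp_force: 0.0
```

```bash
python3 d.py 0.3962 0.2795 -0.022 84.9
```

```text
t 9.6 pos [ 0.3947  0.2777 -0.0237] xang 84.88 q [ 0.61  0.32 -0.62  0.63 -0.    2.27] gap 0.051518703064723434 F [-1.2  0.3 -0.4]
shift [ 0.002   0.0013 -0.0017] turn [-0.22  0.19 -0.02]
```

Request:
step_arm(plan=[-1,0,0,0,0,0,0,-1,0,0,0,0,0,0,-1,0,0,0,0,0,0,-1,0,0,0,0,0,0,-1,0,0,0,0,0,0])

```text
time_s: 10.1
tool_pos: [0.3974, 0.2799, -0.0193]
eef_rot: [[0.089, 0.996, 0.003], [0.996, -0.089, 0.002], [0.002, 0.002, -1.0]]
wrist_force: [-0.4, -0.8, 5.3]
finger_gap: 0.0158
grasp_force: 98.7
```

Request:
step_arm(plan=[-1,0,0,0,0,0,0,-1,0,0,0,0,0,0,-1,0,0,0,0,0,0])

```text
time_s: 10.4
tool_pos: [0.3974, 0.2799, -0.0193]
eef_rot: [[0.089, 0.996, 0.003], [0.996, -0.089, 0.002], [0.002, 0.002, -1.0]]
wrist_force: [-0.1, -2.0, 5.4]
finger_gap: 0.0155
grasp_force: 98.7
```

```bash
python3 d.py 0.3962 0.2795 -0.022 84.9
```

```text
t 10.4 pos [ 0.3974  0.2799 -0.0193] xang 84.91 q [ 0.61  0.31 -0.62  0.63 -0.    2.27] gap 0.015511993212205139 F [-0.1 -2.   5.4]
shift [-0.0005 -0.0012  0.0027] turn [ 0.14 -0.11  0.01]
```

Gripped. Now I lift, rotate by -103.3° about tool z, and carry the knife in front of the box.

Request:
step_arm(plan=[-1,0,0,-0.02,0,0,0,-1,0,0,-0.03,0,0,0,-1,0,0,-0.04,0,0,0,-1,0,0,-0.03,0,0,0,-1,0,0,0,0,0,0])

```text
time_s: 10.9
tool_pos: [0.3992, 0.2812, 0.104]
eef_rot: [[0.089, 0.996, 0.007], [0.996, -0.089, 0.005], [0.006, 0.007, -1.0]]
wrist_force: [-0.1, -0.1, -1.6]
finger_gap: 0.0153
grasp_force: 98.0
```

Request:
step_arm(plan=[-1,0,0,0,0,0,-6,-1,0,0,0,0,0,-8,-1,0,0,0,0,0,-8,-1,0,0,0,0,0,-8,-1,0,0,0,0,0,-8])

```text
time_s: 11.4
tool_pos: [0.3956, 0.2787, 0.0985]
eef_rot: [[-0.548, 0.836, -0.001], [0.836, 0.548, -0.0], [-0.0, -0.001, -1.0]]
wrist_force: [0.3, -0.9, -1.9]
finger_gap: 0.0155
grasp_force: 97.9
```

Request:
step_arm(plan=[-1,0,0,0,0,0,-8,-1,0,0,0,0,0,-8,-1,0,0,0,0,0,-8,-1,0,0,0,0,0,-8,-1,0,0,0,0,0,-8])

```text
time_s: 11.9
tool_pos: [0.3956, 0.2787, 0.0984]
eef_rot: [[-0.958, 0.288, -0.001], [0.288, 0.958, -0.001], [0.0, -0.001, -1.0]]
wrist_force: [-0.3, -0.3, -1.2]
finger_gap: 0.0159
grasp_force: 97.9
```

Request:
step_arm(plan=[-1,0,0,0,0,0,-8,-1,0,0,0,0,0,-8,-1,0,0,0,0,0,-6,-1,0,0,0,0,0,-3.5,-1,0,0,0,0,0,0])

```text
time_s: 12.4
tool_pos: [0.3956, 0.2787, 0.0985]
eef_rot: [[-0.989, -0.146, -0.001], [-0.146, 0.989, -0.001], [0.001, -0.0, -1.0]]
wrist_force: [-0.3, -0.4, -2.2]
finger_gap: 0.0157
grasp_force: 97.9
```

```bash
python3 d.py 0.5542 0.0011 0.09 188.4
```

```text
t 12.4 pos [0.3956 0.2787 0.0985] xang -171.59 q [ 0.61  0.17 -0.49  0.91 -0.    0.47] gap 0.015658604125299538 F [-0.3 -0.4 -2.2]
shift [-0.1163 -0.2978  0.0086] turn [-0.03 -0.04  0.01]
```

Request:
step_arm(plan=[-1,-0.0145,-0.037,0.001,0,0,0,-1,-0.0145,-0.037,0.001,0,0,0,-1,-0.0145,-0.037,0.001,0,0,0,-1,-0.0145,-0.037,0.001,0,0,0,-1,-0.0145,-0.037,0.001,0,0,0])

```text
time_s: 12.9
tool_pos: [0.4952, 0.1052, 0.0938]
eef_rot: [[-0.989, -0.145, -0.0], [-0.145, 0.989, 0.0], [0.0, 0.0, -1.0]]
wrist_force: [0.4, 0.8, -1.4]
finger_gap: 0.0158
grasp_force: 98.3
```

Request:
step_arm(plan=[-1,-0.0145,-0.037,0.001,0,0,0,-1,-0.0145,-0.037,0.001,0,0,0,-1,-0.0148,-0.0388,0.001,0,0,0,-1,0,0,0,0,0,0,-1,0,0,0,0,0,0])

```text
time_s: 13.4
tool_pos: [0.5543, 0.0008, 0.0905]
eef_rot: [[-0.99, -0.143, -0.001], [-0.143, 0.99, 0.0], [0.001, 0.001, -1.0]]
wrist_force: [0.4, 0.3, -1.4]
finger_gap: 0.0156
grasp_force: 98.3
```

```bash
python3 d.py 0.5542 0.0011 0.0097 188.4; python3 - <<'E'
from station import ctrl
from h import *
t=ctrl.read_camera('top');s=ctrl.get_state();sd=ctrl.read_camera('side')
A=s['eef_rot'];K=s['tool_pos']+A@[.0155,0,-.0193]
P=np.array([K+A@[-x/1000,0,-z] for x,z in((-60,.024),(0,.024),(38,.02),(41,.003),(105,.003))])
p=pix(t,P);q=pix(sd,P);print(p.round(1).tolist(),q.round(1).tolist())
a=t['color'][130:290,280:400];o=cv2.resize(a,None,fx=3.6,fy=3.6,interpolation=2)
for u in p: cv2.circle(o,tuple(int(v) for v in (u-[280,130])*3.6),2,(0,0,255),-1)
b=sd['color'][140:260,140:270 if 0 else 250];b=sd['color'][120:260,150:270];o2=cv2.resize(b,None,fx=3,fy=3,interpolation=2)
for u in q: cv2.circle(o2,tuple(int(v) for v in (u-[150,120])*3),2,(0,0,255),-1)
H=576;o=cv2.copyMakeBorder(o,0,H-o.shape[0],0,0,0);o2=cv2.copyMakeBorder(o2,0,H-o2.shape[0],0,0,0)
cv2.imwrite('pics/v1.png',np.hstack([o,o2])[:,:800]);print(o.shape,o2.shape)
E
```

```text
t 13.4 pos [0.5543 0.0008 0.0905] xang -171.78 q [ 0.    0.3  -0.33  0.94  0.   -0.14] gap 0.015636849585644142 F [ 0.4  0.3 -1.4]
shift [-0.      0.0003  0.0808] turn [ 0.03 -0.06 -0.18]
[[375.8, 257.9], [372.3, 232.5], [369.7, 216.6], [368.3, 215.6], [364.6, 189.3]] [[271.1, 134.3], [249.6, 139.9], [235.4, 145.4], [234.5, 153.2], [209.1, 160.2]]
(576, 432, 3) (576, 360, 3)
```

View pics/v1.png

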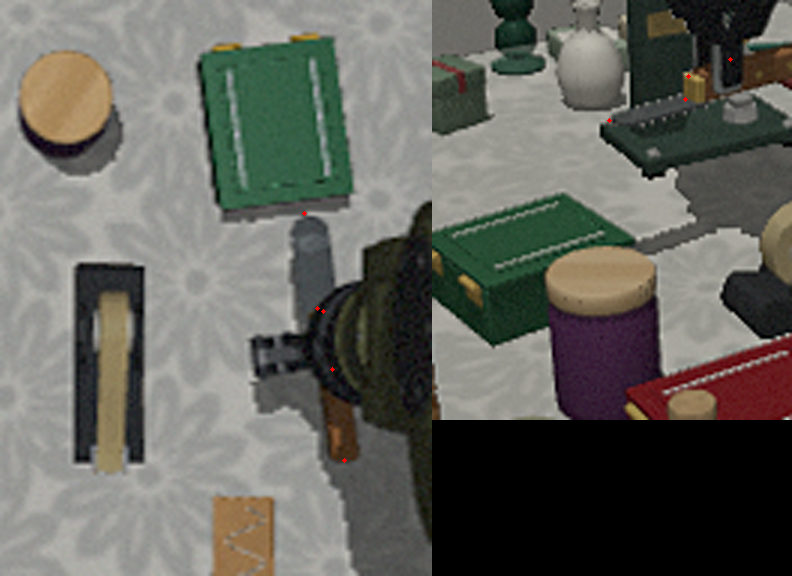

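The knife is held as expected: the tip is at crop (308,218) against a predicted (304,213), about 2–3 mm off. It lines up with the notch. I'll lower it and check the height before inserting.

Request:
step_arm(plan=[-1,0,0.0015,0.03,0,0,0,-1,0,0,0.03,0,0,0,-1,0,0,0.02,0,0,0,-1,0,0,0,0,0,0,-1,0,0,0,0,0,0])

```text
time_s: 14.0
tool_pos: [0.5539, 0.0039, 0.0115]
eef_rot: [[-0.989, -0.148, -0.001], [-0.148, 0.989, 0.0], [0.001, 0.0, -1.0]]
wrist_force: [0.4, 0.3, -0.5]
finger_gap: 0.0159
grasp_force: 98.3
```

```bash
python3 d.py 0.5542 0.0026 0.0097 188.4; python3 - <<'E'
from station import ctrl
from h import *
t=ctrl.read_camera('top');s=ctrl.get_state();sd=ctrl.read_camera('side')
A=s['eef_rot'];K=s['tool_pos']+A@[.0155,0,-.0193];print("knife org",K.round(4))
P=np.array([K+A@[-x/1000,y/1000,-z] for x,y,z in((60,13,.003),(60,-13,.003),(80,13,.003),(80,-13,.003),(105,0,.003))])
p=pix(t,P);q=pix(sd,P)
o=cv2.resize(t['color'][140:240,310:400],None,fx=4.4,fy=4.4,interpolation=2)
for u in p: cv2.circle(o,tuple(int(v) for v in (u-[310,140]+.5)*4.4),2,(0,0,255),-1)
o2=cv2.resize(sd['color'][140:240,140:225],None,fx=4.4,fy=4.4,interpolation=2)
for u in q: cv2.circle(o2,tuple(int(v) for v in (u-[140,140]+.5)*4.4),2,(0,0,255),-1)
# expected lid/notch points
e=np.array([.7174,.0252,0]);u=np.array([.9893,.1461,0]);v=np.array([-.1461,.9893,0])
L=np.array([e+u*-.0605+v*y+[0,0,.046] for y in(-.046,-.026,.026,.046)])
for w in pix(t,L): cv2.circle(o,tuple(int(c) for c in (w-[310,140]+.5)*4.4),2,(255,255,0),-1)
for w in pix(sd,L): cv2.circle(o2,tuple(int(c) for c in (w-[140,140]+.5)*4.4),2,(255,255,0),-1)
cv2.imwrite('pics/v2.png',np.hstack([o,o2])[:,:800])
E
```

```text
t 14.0 pos [0.5539 0.0039 0.0115] xang -171.51 q [ 0.01  0.38 -0.42  0.76  0.   -0.14] gap 0.015906710013312897 F [ 0.4  0.3 -0.5]
shift [-0.0001 -0.0014  0.0018] turn [ 0.01 -0.04  0.09]
knife org [0.5396 0.0014 0.0315]
```

View pics/v2.png

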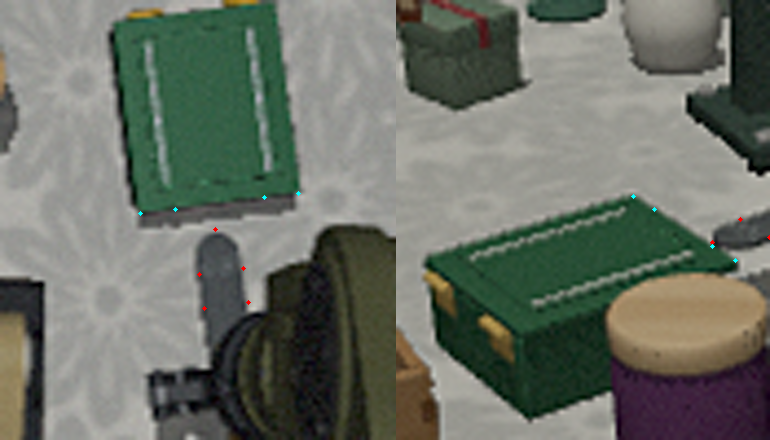

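The tip is at (216,234), centred on the notch (cyan marks at 175 and 264), and the height agrees with the prediction to about 1–2 mm. Inserting.

Request:
step_arm(plan=[-1,-0.01,0,0.0015,0,0,0,-1,-0.01,0,0,0,0,0,-1,-0.01,0,0,0,0,0,-1,0,0,0,0,0,0])

```text
time_s: 14.5
tool_pos: [0.5867, 0.0075, 0.0102]
eef_rot: [[-0.989, -0.146, 0.002], [-0.146, 0.989, 0.0], [-0.002, -0.0, -1.0]]
wrist_force: [0.6, 1.5, -1.6]
finger_gap: 0.0157
grasp_force: 98.3
```

Request:
step_arm(plan=[-1,-0.01,0,0,0,0,0,-1,-0.01,0,0,0,0,0,-1,-0.005,0,0,0,0,0,-1,0,0,0,0,0,0,-1,0,0,0,0,0,0])

```text
time_s: 15.0
tool_pos: [0.6086, 0.011, 0.0095]
eef_rot: [[-0.989, -0.146, -0.001], [-0.146, 0.989, -0.0], [0.001, 0.0, -1.0]]
wrist_force: [0.1, -1.2, -1.7]
finger_gap: 0.0154
grasp_force: 98.3
```

Request:
step_arm(plan=[-1,0,0,-0.006,0,0,0,-1,0,0,-0.006,0,0,0,-1,0,0,-0.006,0,0,0,-1,-0.001,0,-0.006,0,0,0,-1,-0.001,0,-0.006,0,0,0])

```text
time_s: 15.5
tool_pos: [0.6109, 0.0113, 0.0404]
eef_rot: [[-0.989, -0.146, 0.0], [-0.146, 0.989, 0.0], [-0.0, 0.0, -1.0]]
wrist_force: [-0.1, 0.3, -3.8]
finger_gap: 0.0155
grasp_force: 98.1
```

Request:
step_arm(plan=[-1,-0.001,0,-0.006,0,0,0,-1,-0.001,0,-0.006,0,0,0,-1,-0.001,0,-0.006,0,0,0,-1,-0.001,0,-0.006,0,0,0,-1,-0.001,0,-0.006,0,0,0])

```text
time_s: 16.0
tool_pos: [0.6157, 0.012, 0.0701]
eef_rot: [[-0.989, -0.146, -0.0], [-0.146, 0.989, -0.0], [0.0, 0.0, -1.0]]
wrist_force: [-0.5, -0.3, -3.3]
finger_gap: 0.0161
grasp_force: 98.1
```

```bash
cat >lid.py <<'E'
# lid angle by comparing predicted front-edge corners (side cam) with image: mask IoU of lid top face
from station import ctrl
from h import *
sd=ctrl.read_camera('side');hsv=cv2.cvtColor(sd['color'],cv2.COLOR_BGR2HSV)
m=((hsv[...,0]>50)&(hsv[...,0]<95)&(hsv[...,1]>80)&(hsv[...,2]>25)).astype(np.uint8);m[:, :130]=0;m[:,225:]=0;m[:60]=0
e=np.array([.7174,.0252,0]);u=np.array([.9893,.1461,0]);v=np.array([-.1461,.9893,0]);z=np.array([0,0,1.])
best=[]
for th in np.arange(0,1.4,.02):
    a=-np.cos(th)*u+np.sin(th)*z;n=np.sin(th)*u+np.cos(th)*z
    P=[e+u*.0525+z*.04+a*d+n*h+v*y for d in(0,.113) for h in(0,.006) for y in(-.046,.046)]
    B=[e+u*x+v*y+z*h for x in(-.0525,.0525) for y in(-.046,.046) for h in(0,.04)]
    k=np.zeros_like(m)
    for Q in(P,B): cv2.fillConvexPoly(k,cv2.convexHull(pix(sd,np.array(Q)).round().astype(np.int32)),1)
    best.append(((m&k).sum()/(m|k).sum(),th))
print("lid",max(best),sorted(best)[-4:])
s=ctrl.get_state();print(s['time_s'],s['tool_pos'].round(4),s['wrist_force'].round(1))
cv2.imwrite('pics/lid_%d.png'%(s['time_s']*100),cv2.resize(sd['color'][60:260,120:320],None,fx=3,fy=3))
E
python3 lid.py
```

```text
lid (np.float64(0.5596306745319313), np.float64(0.66)) [(np.float64(0.5518916155419223), np.float64(0.62)), (np.float64(0.5529591059182118), np.float64(0.68)), (np.float64(0.5585747244296334), np.float64(0.64)), (np.float64(0.5596306745319313), np.float64(0.66))]
16.05 [0.6165 0.012  0.0712] [-2.   0.  -1.6]
```

The lid is at about 0.66 rad and the wrist shows roughly a 2 N load. I'll raise it a little more, then withdraw.

Request:
step_arm(plan=[-1,-0.001,0,-0.006,0,0,0,-1,-0.001,0,-0.004,0,0,0,-1,0,0,0,0,0,0,-1,0,0,0,0,0,0])

```text
time_s: 16.45
tool_pos: [0.6181, 0.0123, 0.08]
eef_rot: [[-0.989, -0.146, 0.001], [-0.146, 0.989, 0.0], [-0.001, -0.0, -1.0]]
wrist_force: [-0.2, 0.1, -1.1]
finger_gap: 0.0154
grasp_force: 98.3
```

Request:
step_arm(plan=[-1,0,0,0.006,0,0,0,-1,0.005,0,0.006,0,0,0,-1,0.015,0,0.003,0,0,0,-1,0.02,0,0,0,0,0,-1,0.02,0,0,0,0,0])

```text
time_s: 16.95
tool_pos: [0.5568, 0.0034, 0.0636]
eef_rot: [[-0.989, -0.146, -0.001], [-0.146, 0.989, -0.0], [0.001, 0.0, -1.0]]
wrist_force: [0.2, -0.3, -1.7]
finger_gap: 0.0156
grasp_force: 98.3
```

Request:
step_arm(plan=[-1,0.03,0,0,0,0,0,-1,0.03,-0.01,0,0,0,0,-1,0.01,-0.005,0,0,0,0,-1,0,0,0,0,0,0,-1,0,0,0,0,0,0])

```text
time_s: 17.45
tool_pos: [0.4923, -0.0215, 0.0649]
eef_rot: [[-0.989, -0.146, 0.001], [-0.146, 0.989, 0.0], [-0.002, 0.0, -1.0]]
wrist_force: [0.9, -0.2, -2.6]
finger_gap: 0.0159
grasp_force: 98.4
```

```bash
python3 lid.py; python3 d.py 0.488 -0.02 -0.0193 188.4
```

```text
lid (np.float64(0.5555004955401388), np.float64(0.76)) [(np.float64(0.5463510848126233), np.float64(0.74)), (np.float64(0.548015678588927), np.float64(0.8)), (np.float64(0.5516732283464567), np.float64(0.78)), (np.float64(0.5555004955401388), np.float64(0.76))]
17.5 [ 0.4927 -0.0214  0.0649] [ 1.1  0.7 -0.3]
t 17.5 pos [ 0.4927 -0.0214  0.0649] xang -171.59 q [-0.04  0.22 -0.51  0.84  0.   -0.19] gap 0.015848084510514223 F [ 1.1  0.7 -0.3]
shift [0.0046 0.0021 0.0842] turn [0.   0.09 0.01]
```

The lid holds at 0.76 rad. Now I lower the knife to the table.

Request:
step_arm(plan=[-1,0,0,0.025,0,0,0,-1,0,0,0.025,0,0,0,-1,0,0,0.015,0,0,0,-1,0,0,0.008,0,0,0,-1,0,0,0.002,0,0,0])

```text
time_s: 18.0
tool_pos: [0.4915, -0.0212, -0.0112]
eef_rot: [[-0.989, -0.147, -0.001], [-0.147, 0.989, 0.0], [0.001, 0.0, -1.0]]
wrist_force: [-0.1, 0.4, -1.5]
finger_gap: 0.0155
grasp_force: 98.4
```

Request:
step_arm(plan=[-1,0,0,0.003,0,0,0,-1,0,0,0.003,0,0,0,-1,0,0,0.002,0,0,0,-1,0,0,0,0,0,0,-1,0,0,0,0,0,0])

```text
time_s: 18.5
tool_pos: [0.4915, -0.0216, -0.018]
eef_rot: [[-0.989, -0.146, 0.0], [-0.146, 0.989, -0.0], [-0.0, -0.0, -1.0]]
wrist_force: [-0.2, 0.3, -0.6]
finger_gap: 0.0154
grasp_force: 98.4
```

Request:
step_arm(plan=[-1,0,0,0.002,0,0,0,-1,0,0,0,0,0,0,-1,0,0,0.001,0,0,0,-1,0,0,0,0,0,0])

```text
time_s: 18.9
tool_pos: [0.4919, -0.0216, -0.0193]
eef_rot: [[-0.989, -0.146, 0.001], [-0.146, 0.989, -0.0], [-0.001, -0.0, -1.0]]
wrist_force: [-7.0, 0.9, 21.0]
finger_gap: 0.0153
grasp_force: 101.5
```

It's on the table, with contact felt. I ease off, release and rise.

Request:
step_arm(plan=[-1,0,0,-0.001,0,0,0,0,0,0,0,0,0,0,0,0,0,0,0,0,0,0,0,0,0,0,0,0,0,0,0,0,0,0,0])

```text
time_s: 19.4
tool_pos: [0.4912, -0.0216, -0.0205]
eef_rot: [[-0.989, -0.146, -0.0], [-0.146, 0.989, 0.0], [0.0, 0.0, -1.0]]
wrist_force: [-0.4, 0.4, 0.4]
finger_gap: 0.0427
grasp_force: 0.0
```

Request:
step_arm(plan=[0,0,0,-0.01,0,0,0,0,0,0,-0.03,0,0,0,0,0,0,-0.04,0,0,0,0,0,0,-0.04,0,0,0,0,0,0,0,0,0,0])

```text
time_s: 19.9
tool_pos: [0.4957, -0.0218, 0.1057]
eef_rot: [[-0.989, -0.146, 0.01], [-0.146, 0.989, -0.0], [-0.009, -0.002, -1.0]]
wrist_force: [1.1, -0.4, -0.3]
finger_gap: 0.0425
grasp_force: 0.0
```

Request:
step_arm(plan=[0,0,0,0,0,0,0,0,0,0,0,0,0,0,0,0,0,0,0,0,0])

```text
time_s: 20.2
tool_pos: [0.4901, -0.0215, 0.0985]
eef_rot: [[-0.989, -0.146, -0.002], [-0.146, 0.989, 0.0], [0.002, 0.0, -1.0]]
wrist_force: [-0.4, -0.4, 0.8]
finger_gap: 0.0426
grasp_force: 0.0
```

```bash
python3 lid.py; python3 - <<'E'
from station import ctrl
from h import *
c=ctrl.read_camera('wrist');K=c['mtx'];T=c['cam_to_world'];s=ctrl.get_state();print(s['finger_gap'])
hsv=cv2.cvtColor(c['color'],cv2.COLOR_BGR2HSV)
m=(hsv[...,0]>5)&(hsv[...,0]<20)&(hsv[...,1]>110);n,l,st,ce=cv2.connectedComponentsWithStats(m.astype(np.uint8));
for i in range(1,n):
    if st[i,4]>150: print(st[i],ce[i].round())
o=np.array([.4765,-.0238,0])
for x,z in((-60,.024),(35,.024),(105,.003)):
    p=(o+np.array([.989,.146,0])*x/1000+[0,0,z]-T[:3,3])@T[:3,:3];v=np.array([p[0],-p[1],-p[2]]);r=np.hypot(v[0],v[1]);th=np.arctan2(r,v[2]);print(x,K[0,2]+K[0,0]*th*v[0]/r,K[1,2]+K[1,1]*th*v[1]/r)
E
```

```text
lid (np.float64(0.5555280732129607), np.float64(0.76)) [(np.float64(0.5456334563345634), np.float64(0.74)), (np.float64(0.5484344422700587), np.float64(0.8)), (np.float64(0.5517071972488332), np.float64(0.78)), (np.float64(0.5555280732129607), np.float64(0.76))]
20.25 [ 0.4902 -0.0215  0.0985] [-0.2 -0.   0.2]
0.042565409794012014
[ 394    0   83   29 1351] [439.  11.]
[ 336   72   67   99 4131] [369. 122.]
[268 116  22  75 940] [278. 142.]
[268 200  22  36 632] [279. 218.]
[   0  346   49   74 2276] [ 17. 385.]
[126 394  26  23 218] [138. 404.]
-60 277.61298180378253 114.12542579906139
35 277.60800939946466 235.0138659487126
105 277.7655215831007 295.4649457052568
```

The knife lies on the table where predicted (handle from row 116 to 236 in the wrist image), and the lid holds at 0.76 rad. Handing in.

```bash
python3 -c "
from station import ctrl
print(ctrl.finish_job())"
```

```text
the job is handed in; nothing more can be done
None
```

I levered the green lid open to about 0.76 rad with the pry knife, laid the knife back on the free table top and released it there, and handed the job in at about 20 s; the hand-in returned no verdict.

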